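Clip the ringed push block into the snap hook

TASK

Clip the push block with the large ring back onto the sawmill bench's snap hook: pass its ring down over the hook's nose and through the sprung gate, so that the gate snaps shut above it and the block is left lying flat on the hook's board. Leave the spare push block (the one with the small eye) where it lies, and do not use the open hook, which has no gate.

Things in the scene. Friction and masses are not known exactly. Their poses are not given: they have to be found in the camera images.
- push_block: Loose wooden block with a LARGE level steel ring at its +x end (68 mm outside, hole 52, wire 8, mid-wire 14 mm above the underside). Origin: centre of the ring, at underside height; x from wood to ring, z up. Wood: 24 mm wide (y), 30 high, from x -39 to -145 mm, tail notched below; grip across y near x -85 (centre of mass). About 0.14 kg.
- hook_board: Fixed plywood board, 15 mm thick, 70 wide, x -150 to +70, with a steel U hook, mouth up, that has a gate. Origin: bench level under the hook's nose; x from nose to spine. Nose: upright 10 mm bar at x 0, top 91 mm above bench. Spine at x 47, top 88. U's floor 24 mm up. Clear gap x 5 to 37. Clip with the ring's centre at x -9, y 0 (10 mm play), its x along the board's x, the nose inside the ring.
- gate (a joint): Sprung gate of the hook: flat steel bar 16 mm wide, 6 thick, hinged on the spine 79 mm above the bench, level across to the nose. 0 rad = shut; grows as pressed down, to 1.45. The ring's far side pushes it down with about 2 to 5 N; it slips free and snaps shut above the ring when the block is some 15 mm (8 to 25) from the board. Block flat on the board: underside 15 mm above the bench.
- spare_block: Bystander: a like loose wooden block but with a SMALL steel eye (28 mm outside) at its +x end, same frame (origin on the eye's axis). Leave it alone. Also about: a like board with a lower, open U hook that has no gate, a log slice and a glass jar.
Mind the look-alikes: they are no part of the job. What is shaped like the hook_board but blue, pink or turquoise is not meant.

How it is judged:
On the way:
1. the ring, over the hook, presses the gate inward (value of joint gate above 0.35 rad and contact force between push_block and hook_board above 0.3 N and horizontal distance between push_block and hook_board below 0.035 m).
At the end, for the whole second after the job is handed in: The large ring is round the snap hook's nose (ring centre within 26 mm behind to 14 mm ahead of the nose along the board and 25 mm to either side), under the shut gate (less than 0.1 rad open); the block lies flat (within 10 degrees, underside 8 to 24 mm above the bench) and at rest (x of push_block in the frame of hook_board between -0.026 and 0.014 m and y of push_block in the frame of hook_board between -0.025 and 0.025 m and z of push_block in the frame of hook_board between 0.008 and 0.024 m and angle between push_block's own z axis and vertical below 0.17 rad and value of joint gate below 0.1 rad and linear speed of push_block below 0.02 m/s); the robot touches nothing.
It fails at once if the spare block is moved by more than 30 mm (distance of spare_block from where it was at the start of the episode above 0.03 m).
It also fails if it takes over 35 s, if anything falls off the work surface, if the arm or the gripper's body presses on something with over 40 N, if the wrist force passes 120 N, or if a joint passes its speed limit or range.

ROBOT

A 6-joint arm with a two-finger parallel gripper is mounted at the origin on the work surface. World frame = base frame: x ahead of the robot, y to its left, z up, the work surface at z = 0. Lengths are in m, angles in rad, forces in N, time in s.
With the tool pointing down it reaches from about 0.3 to 0.75 m from the base axis. Payload 8.5 kg.
Tool frame: the origin (TCP) lies between the finger pads; the fingertips stand 19 mm ahead of it and the grasp point (between the pads) is the TCP; z points along the fingers, y is the direction in which the jaws open and shut (so a half turn about z gives the same grasp; the last joint's range is limited). The gripper opens to 85 mm and grips with 20 to 120 N. Pads are 22 mm wide; open, the fingers measure 114 mm over their backs; the gripper's body (76 mm by 85 mm) begins 54 mm behind the grasp point. The pads swing forward as they close: fully open they stand 13 mm farther back than shut.
Start: joints at [-1.551, 0.381, 1.297, -0, 1.464, -0.215], TCP at [0.128, -0.535, 0.25] pointing down, gripper open.
Joint ranges: [-3.11, 3.11], [-0.89, 2.33], [0.22, 2.48], [-1.42, 4.56], [0.17, 2.85], [-2.88, 2.88]. Speed limits (rad/s): [2.39, 2.39, 3.14, 3.14, 3.14, 3.14].

INTERFACE

Orientations are given as a unit quaternion [x, y, z, w].
In Python, from cell import read_state, camera, job_done, find_in, trace gives the robot as it stands.
- The arm moves only by the tool send_rows, never from a script. Its arguments are lists of equal length, an entry for each row: "xyz": the shift along the tool's x, y, z in mm, a list of three; "rotation": the turn, a rotation vector about the tool's x, y, z in rad, a list of three; "grip": the opening, from -1 (shut) to 1 (fully open). In form: {"xyz": [[dx, dy, dz], ...], "rotation": [[rx, ry, rz], ...], "grip": [grip, ...]}. A call has 1 to 5 rows; each row is the pose to reach, as a shift and turn from the pose measured when the call began, along the tool's axes at that moment; what a row does not reach only later rows make up. A row lasts 1/10 s, in which the tool goes at most 50 mm and 8.59 degrees, less where a joint would pass 70% of its speed; a pose out of reach is approached as far as the arm can. A call with a gripper value outside its range is refused whole. The fingers move at their own pace and stop on an object; "force" is the grip in N (left out, the last holds). Time passes only in rows, so rows that repeat a pose let the fingers close. It gives the time, the measured TCP pose, the force and the opening at its end, in the units of the state.
- read_state(): the state, without advancing time (a new reading comes with each control period).
- camera(name): name is "scene" or "side" or "wrist"; returns a dict with "color" (420x560x3 uint8, red, green, blue), "range_z" (420x560 float32, m along the optical axis (not along the pixel's ray), 0 where there is no reading), "fx", "fy", "cx", "cy" (pixels), "view" (4x4, takes a point from world to camera coordinates); the wrist camera has in their place "mount" (4x4, takes a point from camera to tool coordinates, whose origin is the TCP and whose axes are the flange's). Camera axes: x right, y down, z forward; pixel columns grow to the right and rows downward; lengths in m; the calibration is good to about 2 mm. A picture is of the moment at which its call begins: read the wrist's pose just before it.
- job_done(): hands the job in, once; it reports no verdict.
Trained networks look in the newest picture that a camera, given by its name, has taken for a name from the list of things; names that differ only in an ending like _2 or _b are one class to them, and where a whole thing is asked for, a point or a joint stands for the part that bears it (a point fixed in the world has none). Each returns a list of dicts, best first, with "confidence" (0 to 1); they miss things now and then, are a little off and sometimes report something else, mostly with a low value. They report only what shows in the picture. A call takes as long as a camera call. They do not tell look-alikes from the thing itself.
- find_in(camera, name): "point" ([row, column] in pixels, amid what is visible of it).
- trace(camera, name): "pixels" (420x560 bool, what is visible of it) and "point" ([row, column] in pixels, amid what is visible of it).
The state is a dict: "t": time; "joints": joint angles; "joint_velocities": joint speeds; "joint_efforts": joint torques, N m; "position": TCP position; "ee_rot": TCP orientation; "wrist_force": force on the tool from outside, world axes, zero at the start; "wrist_torque": the same for the moment, N m; "finger_gap": opening from 0.0 (shut) to 1.0 (fully open).
Only numpy, scipy, OpenCV 4.12 (cv2) and the standard library are available. Lean on these libraries where they do the work, as an engineer would, in place of code of your own. Each camera call takes 0.05 s, during which the arm holds its last target.

## Working session

There is one attempt and no reset: what is moved stays moved. The work goes in short steps, Python scripts to look and compute and a tool call to move; the robot and the scene stay as the last step left them, time stands still between calls to the robot, and variables do not carry over. Pictures are saved under pics/ and viewed, and the job is handed in when it is done.

Besides the shell and the picture viewer there is one more tool, called after "Call:" as name(argument=value, ...) on one line, values as JSON. send_rows: Moves the arm, as the interface text tells. Its arguments: {"type":"object","properties":{"xyz":{"type":"array"},"rotation":{"type":"array"},"grip":{"type":"array"},"force":{"type":"number"}},"required":["xyz","rotation","grip"]}

```bash
ls; mkdir -p pics
cat > h.py <<'E'
import numpy as np, cv2
from cell import *
from scipy.spatial.transform import Rotation as R
def snap(n,fn=None):
    s=read_state(); c=camera(n); c['state']=s
    if n=='wrist':
        T=np.eye(4);T[:3,:3]=R.from_quat(s['ee_rot']).as_matrix();T[:3,3]=s['position']
        c['c2w']=T@c['mount']
    else: c['c2w']=np.linalg.inv(c['view'])
    if fn: cv2.imwrite('pics/'+fn,c['color'][:,:,::-1])
    return c
def cloud(c):
    z=c['range_z'];v,u=np.mgrid[:z.shape[0],:z.shape[1]]
    p=np.stack([(u-c['cx'])*z/c['fx'],(v-c['cy'])*z/c['fy'],z],-1)
    w=p@c['c2w'][:3,:3].T+c['c2w'][:3,3]; w[z<=0]=np.nan
    return w
E
python3 - <<'E'
from h import *
for n in['scene','side']:
    c=snap(n,n+'0.png');W=cloud(c)
    for o in['push_block','hook_board','gate','spare_block']:
        for d in find_in(n,o)[:4]:
            r,k=map(int,d['point']);print(n,o,r,k,round(d['confidence'],2),W[r,k].round(3))
print(read_state())
E
```

```text
pics
scene push_block 266 359 0.97 [0.518 0.29  0.034]
scene hook_board 255 274 0.95 [0.557 0.094 0.015]
scene hook_board 202 412 0.94 [0.272 0.371 0.014]
scene hook_board 153 216 0.85 [ 0.339 -0.17   0.047]
scene hook_board 302 440 0.8 [0.526 0.483 0.015]
scene gate 207 421 0.66 [0.333 0.386 0.079]
scene gate 314 445 0.6 [0.582 0.48  0.079]
scene gate 264 264 0.57 [0.619 0.095 0.081]
scene spare_block 193 149 0.59 [ 0.517 -0.28   0.024]
side push_block 279 233 0.94 [0.495 0.298 0.031]
side hook_board 347 166 0.97 [0.526 0.476 0.015]
side hook_board 193 351 0.88 [ 0.367 -0.171  0.021]
side hook_board 351 337 0.86 [0.262 0.374 0.015]
side hook_board 228 253 0.83 [0.549 0.094 0.015]
side gate 313 303 0.73 [0.322 0.379 0.082]
side gate 308 125 0.67 [0.59  0.483 0.084]
side gate 174 356 0.41 [ 0.359 -0.168  0.084]
side gate 199 232 0.39 [0.606 0.09  0.082]
side spare_block 167 318 0.82 [ 0.5   -0.282  0.032]
{'t': 0.5, 'joints': array([-1.55127769e+00,  3.80641597e-01,  1.29745474e+00,  1.01390495e-05,
        1.46360812e+00, -2.15331329e-01]), 'joint_velocities': array([-0.00083491, -0.00010316, -0.00051254, -0.00020267, -0.00086369,
        0.00212257]), 'joint_efforts': array([-1.25390347e-03, -4.48037088e+01, -2.31335109e+01, -2.08134020e-04,
        7.22475961e-04,  9.26104974e-06]), 'position': array([ 0.12796607, -0.53487082,  0.25028156]), 'ee_rot': array([ 9.93113667e-01,  1.17154776e-01,  1.04803861e-05, -5.51385744e-05]), 'wrist_force': array([-0.01371449, -0.1694032 , -0.36371037]), 'wrist_torque': array([-0.05072389, -0.0145354 , -0.0187195 ]), 'finger_gap': 0.998794984080039}
```

View pics/scene0.png

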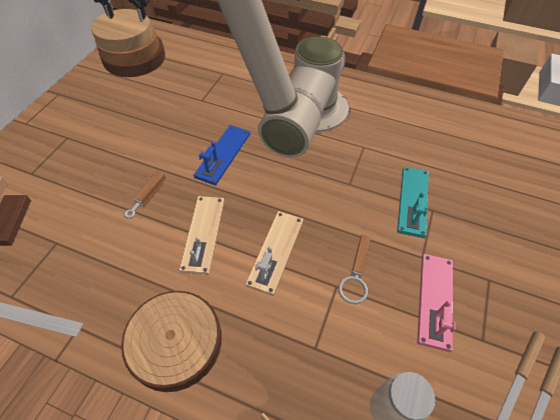

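View pics/side0.png

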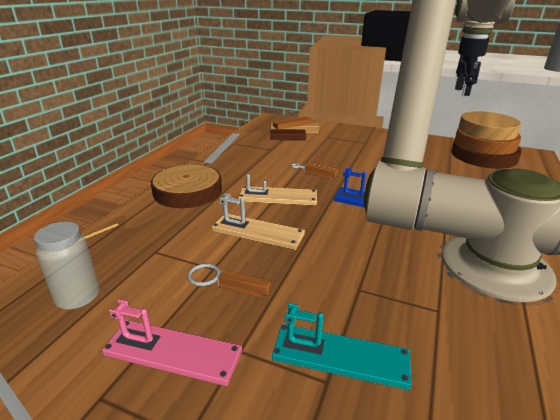

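Run:
```python
from h import *
for n,(r0,r1,c0,c1) in {'scene':(185,310,170,385),'side':(160,310,180,340)}.items():
    c=snap(n);W=cloud(c)
    cv2.imwrite(f'pics/crop_{n}.png',cv2.resize(c['color'][r0:r1,c0:c1,::-1],None,fx=3.6,fy=3.6,interpolation=cv2.INTER_CUBIC))
    for d in trace(n,'hook_board'):
        P=W[d['pixels']];P=P[~np.isnan(P[:,0])]
        B=P[(P[:,2]>.008)&(P[:,2]<.02)]; 
        if len(B)<20: continue
        rc=cv2.minAreaRect((B[:,:2]*1000).astype(np.float32))
        H=P[P[:,2]>.03]
        print(n,d['point'],'board rect',np.round(rc[0],1),np.round(rc[1],1),round(rc[2],1),'n',len(B),'hi',len(H),H.mean(0).round(3) if len(H) else '',H[:,2].max() if len(H) else '')
        if abs(B[:,1].mean()-.094)<.03:
            # board axis
            bp=cv2.boxPoints(rc);print(bp.round(1))
            for z0,z1 in[(.03,.05),(.05,.07),(.07,.085),(.085,.1)]:
                q=H[(H[:,2]>z0)&(H[:,2]<z1)]
                print(z0,len(q),q.min(0).round(3) if len(q) else '',q.max(0).round(3) if len(q) else '')
    for d in trace(n,'push_block')[:1]:
        P=W[d['pixels']];P=P[~np.isnan(P[:,0])]
        Wd=P[(P[:,2]>.024)&(P[:,2]<.036)];Rg=P[(P[:,2]>.01)&(P[:,2]<.022)]
        print('wood',np.array(cv2.minAreaRect((Wd[:,:2]*1000).astype(np.float32))[0]).round(1),cv2.minAreaRect((Wd[:,:2]*1000).astype(np.float32)),len(Wd))
        print('all',cv2.minAreaRect((P[:,:2]*1000).astype(np.float32)),np.percentile(P[:,2],[5,50,95]))
        print('ring', cv2.minEnclosingCircle((Rg[:,:2]*1000).astype(np.float32)),len(Rg))
```

```text
scene [254.1, 275.2] board rect [541.   91.1] [222.3  70.7] 1.9 n 2035 hi 264 [0.614 0.094 0.077] 0.09135032329190396
[[428.8 122.8]
 [431.1  52.2]
 [653.2  59.4]
 [650.9 130.1]]
0.03 22 [0.583 0.092 0.03 ] [0.633 0.099 0.049]
0.05 22 [0.583 0.089 0.05 ] [0.633 0.099 0.068]
0.07 177 [0.582 0.079 0.07 ] [0.636 0.109 0.085]
0.085 43 [0.578 0.081 0.085] [0.635 0.107 0.091]
scene [302.7, 436.7] board rect [518.8 474.6] [221.7  70.7] 7.9 n 2483 hi 380 [0.59  0.483 0.075] 0.09195509331398444
scene [203.9, 412.3] board rect [258.4 374.4] [222.   70.9] 8.2 n 1504 hi 243 [0.331 0.384 0.074] 0.09280850657514994
scene [151.1, 219.1] board rect [ 301.3 -171.5] [ 72.  222.4] 88.8 n 1251 hi 217 [ 0.372 -0.172  0.071] 0.09213840607549628
side [193.3, 352.9] board rect [ 367.1 -174.8] [83.6 74.3] 0.7 n 305 hi 212 [ 0.364 -0.172  0.069] 0.09217214851801209
side [229.6, 253.1] board rect [537.5  89.1] [219.6  75.3] 2.5 n 1488 hi 265 [0.602 0.095 0.068] 0.08991479971468547
[[426.2 121.9]
 [429.5  46.7]
 [648.9  56.3]
 [645.6 131.5]]
0.03 58 [0.573 0.09  0.031] [0.628 0.099 0.05 ]
0.05 47 [0.572 0.088 0.05 ] [0.63  0.098 0.069]
0.07 132 [0.573 0.08  0.07 ] [0.633 0.108 0.085]
0.085 28 [0.574 0.08  0.085] [0.629 0.107 0.09 ]
side [347.5, 167.3] board rect [516.4 473.7] [221.4  72.7] 8.1 n 4572 hi 649 [0.581 0.485 0.071] 0.0924614527429996
side [353.7, 335.2] board rect [255.7 372.6] [219.9  72.7] 7.7 n 4638 hi 632 [0.32  0.384 0.072] 0.0915964148619201
side [169.0, 319.3] board rect [ 518.6 -291.2] [ 25.3 157.9] 86.3 n 154 hi 63 [ 0.496 -0.291  0.031] 0.03389673402628701
wood [477.3 286.4] ((477.3227233886719, 286.4061279296875), (108.9548110961914, 26.075641632080078), 3.8510701656341553) 514
all ((514.11328125, 284.6714782714844), (84.08551025390625, 183.61941528320312), 88.5232925415039) [0.00052759 0.01872772 0.03099038]
ring ((511.04412841796875, 293.0495910644531), 88.6225357055664) 507
```

View pics/crop_scene.png

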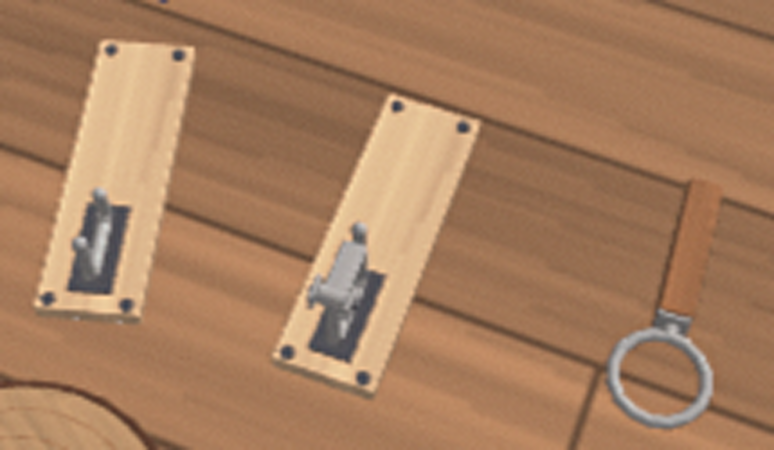

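View pics/crop_side.png

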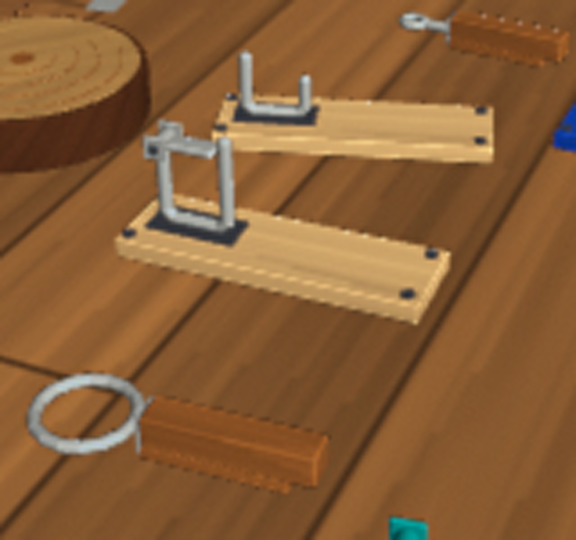

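Call:
send_rows(xyz=[[391, -251, 0], [391, -251, 0], [391, -251, 0], [391, -251, 0], [391, -251, 0]], rotation=[[0, 0, 0.05], [0, 0, 0.1], [0, 0, 0.168], [0, 0, 0.168], [0, 0, 0.168]], grip=[1, 1, 1, 1, 1], force=60)

```text
t: 1.3
position: [0.3022, -0.353, 0.2505]
ee_rot: [0.999, 0.033, 0.0, 0.0]
wrist_force: [0.5, -0.6, 0.2]
finger_gap: 1.0
```

Call:
send_rows(xyz=[[191, -341, 0], [191, -341, 0], [191, -341, 0], [191, -341, 0], [191, -341, 0]], rotation=[[0, 0, 0], [0, 0, 0], [0, 0, 0], [0, 0, 0], [0, 0, 0]], grip=[1, 1, 1, 1, 1])

```text
t: 1.8
position: [0.4092, -0.127, 0.2507]
ee_rot: [0.999, 0.033, 0.0, 0.0]
wrist_force: [0.9, -0.6, 0.5]
finger_gap: 0.999
```

Run:
```python
from h import *
c=snap('wrist','w1.png');print(c['mount'].round(3),c['fx'],c['state']['position'],c['state']['joints'].round(2))
```

```text
[[-0.    -0.946 -0.325  0.084]
 [ 1.    -0.001  0.001  0.   ]
 [-0.001 -0.325  0.946 -0.122]
 [ 0.     0.     0.     1.   ]] 330.0908937363042 [ 0.40921055 -0.12702044  0.25065144] [-0.58  0.17  1.61 -0.    1.37  0.93]
```

Call:
send_rows(xyz=[[135, -209, 0], [135, -209, 0], [135, -209, 0], [135, -209, 0], [135, -209, 0]], rotation=[[0, 0, 0], [0, 0, 0], [0, 0, 0], [0, 0, 0], [0, 0, 0]], grip=[1, 1, 1, 1, 1])

```text
t: 2.35
position: [0.5279, 0.0932, 0.2515]
ee_rot: [0.999, 0.036, 0.001, -0.001]
wrist_force: [1.8, -1.8, -0.1]
finger_gap: 1.001
```

Call:
send_rows(xyz=[[0, 0, 0]], rotation=[[0, 0, 0]], grip=[1])

```text
t: 2.45
position: [0.5293, 0.0975, 0.251]
ee_rot: [0.999, 0.039, 0.001, -0.001]
wrist_force: [-0.3, -0.0, -0.2]
finger_gap: 1.001
```

Run:
```python
from h import *
c=snap('wrist','w2.png');W=cloud(c);np.savez('w2.npz',W=W,col=c['color'])
print(c['state']['position'],c['state']['joint_velocities'].round(3))
for d in find_in('wrist','gate')+find_in('wrist','push_block'):
    r,k=map(int,d['point']);print(d,W[r,k].round(3))
for d in trace('wrist','hook_board'):
    P=W[d['pixels']];P=P[~np.isnan(P[:,0])]
    B=P[(P[:,2]>.010)&(P[:,2]<.02)]
    rc=cv2.minAreaRect((B[:,:2]*1000).astype(np.float32))
    print(d['point'],rc,len(B),np.median(B[:,2]))
    for z0,z1 in[(.03,.05),(.05,.07),(.07,.085),(.085,.1)]:
        q=P[(P[:,2]>z0)&(P[:,2]<z1)]
        if len(q):print(z0,len(q),q.min(0).round(4),q.max(0).round(4))
```

```text
[0.52926514 0.09746377 0.25100251] [-0.044 -0.026  0.044 -0.028  0.003 -0.036]
{'point': [98.1, 295.9], 'confidence': 0.95} [0.612 0.094 0.081]
{'point': [352.0, 10.6], 'confidence': 0.63} [0.322 0.384 0.08 ]
{'point': [339.6, 529.2], 'confidence': 0.6} [ 0.388 -0.177  0.084]
{'point': [178.2, 116.1], 'confidence': 0.89} [0.516 0.277 0.028]
[235.7, 6.0] ((426.77001953125, 426.0977783203125), (7.872203826904297, 28.073856353759766), 81.01134490966797) 104 0.012322773456095226
[319.0, 484.5] ((300.4006652832031, -175.01124572753906), (71.18431854248047, 219.642578125), 88.96115112304688) 2853 0.014167528293177467
0.03 204 [ 0.3351 -0.1788  0.0302] [ 0.3919 -0.1701  0.05  ]
0.05 105 [ 0.3837 -0.1876  0.0505] [ 0.3922 -0.1714  0.0696]
0.07 462 [ 0.3753 -0.192   0.07  ] [ 0.3952 -0.1608  0.085 ]
0.085 90 [ 0.3776 -0.1906  0.085 ] [ 0.3944 -0.1631  0.0876]
[150.9, 291.4] ((539.02490234375, 88.60106658935547), (219.91297912597656, 70.06224060058594), 1.9441685676574707) 10968 0.013703692829304698
0.03 4 [0.5796 0.094  0.037 ] [0.5818 0.0949 0.0496]
0.05 15 [0.5784 0.0868 0.0505] [0.5838 0.095  0.0699]
0.07 1180 [0.5804 0.0766 0.0701] [0.6329 0.1062 0.085 ]
0.085 304 [0.5744 0.0782 0.085 ] [0.6336 0.1049 0.0909]
[321.1, 54.0] ((256.45977783203125, 371.3569030761719), (220.8887176513672, 71.41704559326172), 7.986786842346191) 2938 0.013447575441311699
0.03 180 [0.2977 0.3716 0.0301] [0.3482 0.3879 0.0497]
0.05 132 [0.3364 0.3699 0.0501] [0.3499 0.3967 0.0697]
0.07 753 [0.2985 0.3681 0.0701] [0.3521 0.3966 0.085 ]
0.085 55 [0.2982 0.3696 0.085 ] [0.3515 0.381  0.0882]
```

View pics/w2.png

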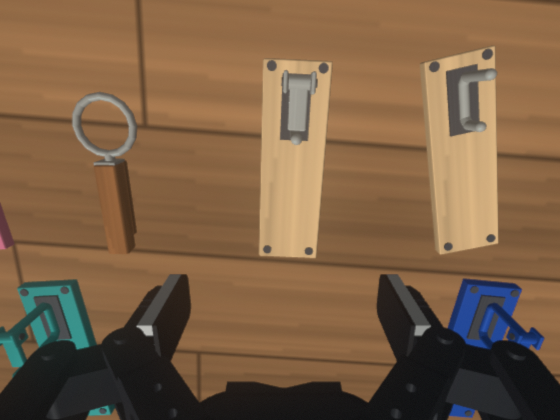

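```bash
cat >> h.py <<'E'
def ringfit(P,z0,z1,near,rmax=.05):
    # fit circle radius .030 to points in z band near a guess
    from scipy.optimize import least_squares
    q=P[(P[:,2]>z0)&(P[:,2]<z1)][:,:2]; 
    f=lambda c,q:np.hypot(*(q-c[:2]).T)-.030
    c=np.array(near,float)
    for i in range(6):
        d=np.hypot(*(q-c).T); s=q[(d>.018)&(d<.042)] if i<3 else q[(d>.024)&(d<.036)]
        if len(s)<10: return None
        c=least_squares(f,c,args=(s,),loss='soft_l1',f_scale=.003).x
    return c,len(s),np.abs(f(c,s)).mean()
def pose_block(W,tr,dz=0):
    P=W[tr['pixels']];P=P[~np.isnan(P[:,0])]
    Wd=P[(P[:,2]>.024+dz)&(P[:,2]<.036+dz)]
    rc=cv2.minAreaRect((Wd[:,:2]*1000).astype(np.float32))
    return rc,P,len(Wd)
E
python3 - <<'E'
from h import *
c=snap('wrist');W=cloud(c)
t=[d for d in trace('wrist','push_block')][0];print(t['point'],t['confidence'])
rc,P,n=pose_block(W,t);print(rc,n)
print(ringfit(P,.008,.024,(.569,.2926)))
V=W.reshape(-1,3);V=V[~np.isnan(V[:,0])]
q=V[(V[:,2]>.084)&(V[:,2]<.095)&(abs(V[:,0]-.58)<.012)&(abs(V[:,1]-.092)<.02)]
print('nose top',q.mean(0).round(4),q.min(0).round(4),q.max(0).round(4),len(q))
print(c['state']['position'],c['state']['ee_rot'],c['state']['joints'].round(2))
E
```

```text
[180.8, 109.1] 0.74
((478.7284851074219, 284.6333923339844), (107.2077865600586, 24.69525718688965), 3.40051531791687) 2033
(array([0.56896981, 0.28969196]), 1403, np.float64(0.0018851858453578008))
nose top [0.5793 0.0902 0.088 ] [0.5747 0.0857 0.0847] [0.584  0.0946 0.0908] 107
[0.52759021 0.09241978 0.25149873] [ 9.99359990e-01  3.57481175e-02  1.04853923e-03 -7.63381108e-04] [-0.05  0.35  1.34  0.    1.45  1.45]
```

Call:
send_rows(xyz=[[-30, -195, 130], [-30, -195, 130], [-30, -195, 130], [-30, -195, 130], [-30, -195, 130]], rotation=[[0, 0, 0.014], [0, 0, 0.014], [0, 0, 0.014], [0, 0, 0.014], [0, 0, 0.014]], grip=[1, 1, 1, 1, 1])

```text
t: 3.25
position: [0.4833, 0.2855, 0.1206]
ee_rot: [1.0, 0.028, 0.001, -0.001]
wrist_force: [0.5, 0.1, 0.0]
finger_gap: 0.998
```

Call:
send_rows(xyz=[[0, 0, 0]], rotation=[[0, 0, 0]], grip=[1])

```text
t: 3.35
position: [0.4814, 0.2868, 0.1184]
ee_rot: [1.0, 0.029, -0.002, -0.0]
wrist_force: [0.3, -0.4, -0.0]
finger_gap: 1.002
```

Run:
```python
from h import *
c=snap('wrist','w3.png');W=cloud(c)
t=trace('wrist','push_block')[0];print(t['point'],t['confidence'])
rc,P,n=pose_block(W,t);print(rc,n)
print(ringfit(P,.008,.024,(.569,.29)))
s=read_state();print(s['position'],s['ee_rot'],s['joints'].round(2))
```

```text
[164.5, 283.8] 0.62
((478.07598876953125, 285.6563415527344), (107.74449920654297, 23.91374969482422), 3.9331467151641846) 4831
(array([0.56840201, 0.29161745]), 3694, np.float64(0.0019819248257148658))
[0.48333569 0.28481225 0.12065854] [ 9.99613860e-01  2.77788915e-02  4.30749145e-04 -5.28503974e-04] [0.32 0.52 1.46 0.   1.15 1.84]
```

View pics/w3.png

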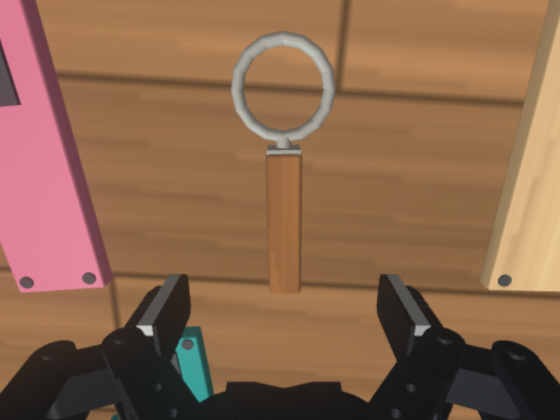

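Call:
send_rows(xyz=[[0, -1, 35], [0, -1, 65], [0, -1, 85], [0, -1, 94], [0, -1, 97]], rotation=[[0, 0, -0.01], [0, 0, -0.01], [0, 0, -0.01], [0, 0, -0.01], [0, 0, -0.01]], grip=[1, 1, 1, 1, 1])

```text
t: 3.95
position: [0.4841, 0.2848, 0.024]
ee_rot: [0.999, 0.032, 0.001, -0.001]
wrist_force: [0.5, 0.3, -0.0]
finger_gap: 1.002
```

Call:
send_rows(xyz=[[0, 0, 0], [0, 0, 0], [0, 0, 0], [0, 0, 0], [0, 0, 0]], rotation=[[0, 0, 0], [0, 0, 0], [0, 0, 0], [0, 0, 0], [0, 0, 0]], grip=[-1, -1, -1, -1, -1], force=70)

```text
t: 4.45
position: [0.4845, 0.285, 0.0247]
ee_rot: [0.999, 0.032, 0.001, -0.001]
wrist_force: [-1.1, -0.4, 6.1]
finger_gap: 0.269
```

Call:
send_rows(xyz=[[0, 0, -20], [0, 0, -60], [0, 0, -100], [0, 0, -130], [0, 0, -150]], rotation=[[0, 0, 0], [0, 0, 0], [0, 0, 0], [0, 0, 0], [0, 0, 0]], grip=[-1, -1, -1, -1, -1])

```text
t: 4.95
position: [0.4843, 0.285, 0.1772]
ee_rot: [0.999, 0.032, 0.003, -0.001]
wrist_force: [0.3, -0.5, -1.4]
finger_gap: 0.267
```

Call:
send_rows(xyz=[[0, 0, 0]], rotation=[[0, 0, 0]], grip=[-1])

```text
t: 5.05
position: [0.4849, 0.2853, 0.1796]
ee_rot: [0.999, 0.032, 0.005, -0.002]
wrist_force: [0.8, -0.2, -2.0]
finger_gap: 0.267
```

Run:
```python
from h import *
c=snap('wrist','w4.png');W=cloud(c)
s=c['state'];print(s['position'],s['ee_rot'],s['finger_gap'],s['wrist_force'],s['wrist_torque'])
t=trace('wrist','push_block')[0];print(t['point'],t['confidence'])
P=W[t['pixels']];P=P[~np.isnan(P[:,0])]
T=R.from_quat(s['ee_rot']).as_matrix()
p=(P-s['position'])@T   # tool coords
p[:,2]*=-1
print(np.percentile(p,[1,50,99],axis=0).round(4))
rf=ringfit(p,-.03,.01,(.085,0));print(rf)
q=p[(np.abs(np.hypot(*(p[:,:2]-rf[0]).T)-.03)<.003)]
A=np.c_[q[:,:2],np.ones(len(q))];print('plane',np.linalg.lstsq(A,q[:,2],rcond=None)[0],np.median(q[:,2]))
wd=p[(p[:,0]<.040)&(p[:,0]>.0)&(p[:,2]>-.01)]
A=np.c_[wd[:,:2],np.ones(len(wd))];print('wood plane',np.linalg.lstsq(A,wd[:,2],rcond=None)[0],len(wd),cv2.minAreaRect((wd[:,:2]*1000).astype(np.float32)))
```

```text
[0.48492616 0.28533338 0.17955255] [ 0.99946536  0.03227199  0.00492753 -0.00179605] 0.26679896640930906 [ 0.75446176 -0.21055672 -1.95480574] [ 0.0337673   0.00890734 -0.01968752]
[185.8, 282.5] 0.77
[[-0.0408 -0.0308 -0.0156]
 [ 0.0475  0.0002 -0.0071]
 [ 0.1142  0.0313  0.005 ]]
(array([0.08378945, 0.00027273]), 10815, np.float64(0.0020586702673611353))
plane [-0.00287361  0.00169473 -0.00837925] -0.00860489387118255
wood plane [-0.01070782  0.01270481  0.00404213] 5136 ((19.988950729370117, 0.3078165054321289), (24.168476104736328, 39.979061126708984), 89.8907470703125)
```

View pics/w4.png

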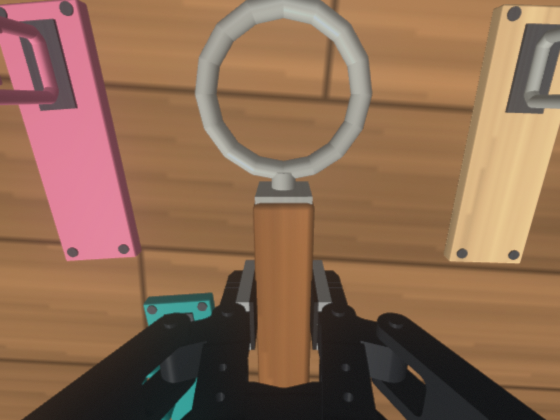

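Call:
send_rows(xyz=[[-3, 40, 0], [-6, 90, 5], [-8, 140, 15], [-10, 180, 25], [-11, 198, 30]], rotation=[[0, 0, 0.006], [0, 0, 0.012], [0, 0, 0.018], [0, 0, 0.024], [0, 0, 0.03]], grip=[-1, -1, -1, -1, -1])

```text
t: 5.65
position: [0.4848, 0.0839, 0.1439]
ee_rot: [1.0, 0.016, 0.0, -0.001]
wrist_force: [0.3, 1.0, -1.6]
finger_gap: 0.265
```

Call:
send_rows(xyz=[[0, 0, 0], [0, 0, 0]], rotation=[[0, 0, 0], [0, 0, 0]], grip=[-1, -1])

```text
t: 5.85
position: [0.4842, 0.0838, 0.1427]
ee_rot: [1.0, 0.015, -0.001, -0.001]
wrist_force: [0.5, 0.2, -1.0]
finger_gap: 0.265
```

```bash
cat > m.py <<'E'
from h import *
import sys
c=snap('wrist',sys.argv[1]);W=cloud(c)
s=c['state'];print(s['position'],s['ee_rot'],s['wrist_force'],s['finger_gap'])
T=R.from_quat(s['ee_rot']).as_matrix();print('xaxis',T[:,0].round(4),'yaw',np.degrees(np.arctan2(T[1,0],T[0,0])),'z',T[:,2].round(4))
t=trace('wrist','push_block');V=W.reshape(-1,3);V=V[~np.isnan(V[:,0])]
rw=s['position']+T@[.084,0,.010]
print('ring expected',rw)
if t:
    P=W[t[0]['pixels']];P=P[~np.isnan(P[:,0])]
    print('ring',ringfit(P,rw[2]-.012,rw[2]+.012,rw[:2]))
q=V[(V[:,2]>.0835)&(V[:,2]<.096)&(abs(V[:,0]-.58)<.012)&(abs(V[:,1]-.092)<.012)]
if len(q): print('nose top',q.mean(0).round(4),q.min(0).round(4),q.max(0).round(4),len(q))
E
python3 m.py w5.png
```

```text
[0.48418554 0.083841   0.14271396] [ 0.99988235  0.01524884 -0.00107281 -0.00126692] [ 0.48604056  0.15648255 -0.99849084] 0.26532625054238607
xaxis [ 0.9995  0.0305 -0.0021] yaw 1.7476136146899401 z [-0.0022  0.0025 -1.    ]
ring expected [0.56812444 0.08642774 0.13253705]
ring (array([0.56796157, 0.0861428 ]), 10950, np.float64(0.002081396237968094))
nose top [0.5785 0.0901 0.0881] [0.5739 0.0856 0.0839] [0.5835 0.0948 0.0909] 329
```

View pics/w5.png

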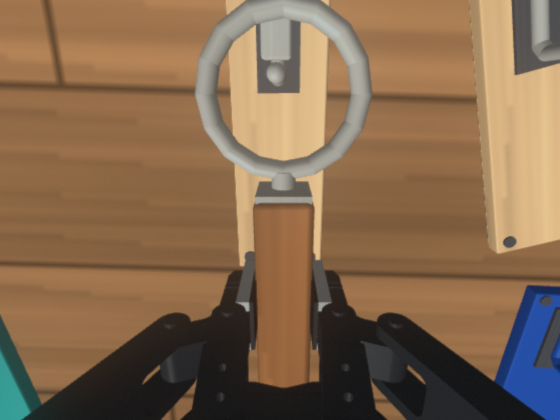

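Call:
send_rows(xyz=[[1.5, -3.5, 6], [1.5, -3.5, 14], [1.5, -3.5, 21], [1.5, -3.5, 25], [1.5, -3.5, 25]], rotation=[[0, 0, -0.004], [0, 0, -0.004], [0, 0, -0.004], [0, 0, -0.004], [0, 0, -0.004]], grip=[-1, -1, -1, -1, -1])

```text
t: 6.45
position: [0.4856, 0.0884, 0.1178]
ee_rot: [1.0, 0.018, -0.001, -0.001]
wrist_force: [-0.1, 0.2, -0.3]
finger_gap: 0.265
```

```bash
python3 m.py w6.png
```

```text
[0.48564408 0.08844467 0.11779018] [ 9.99831341e-01  1.83060391e-02 -7.94525378e-04 -1.24424604e-03] [-0.12310219  0.20661669 -0.25515858] 0.2646596398416214
xaxis [ 0.9993  0.0366 -0.0015] yaw 2.097948308496377 z [-0.0016  0.0025 -1.    ]
ring expected [0.56957133 0.09154432 0.10766059]
ring (array([0.56941887, 0.09125622]), 10817, np.float64(0.0020636349074418516))
nose top [0.5784 0.0903 0.0882] [0.5736 0.0856 0.0835] [0.5833 0.0953 0.0908] 438
```

View pics/w6.png

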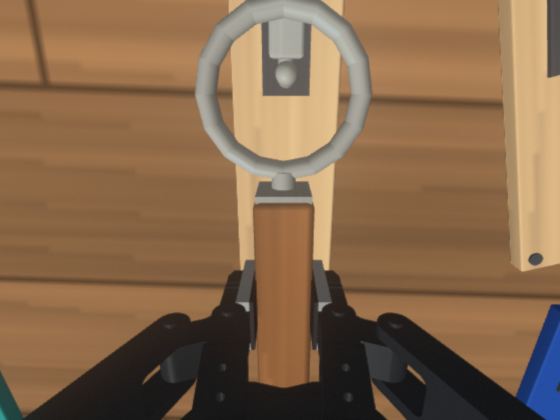

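Call:
send_rows(xyz=[[0, 1, 8], [0, 1, 16], [0, 1, 24], [0, 1, 31], [0, 1, 38]], rotation=[[0, 0, 0], [0, 0, 0], [0, 0, 0], [0, 0, 0], [0, 0, 0]], grip=[-1, -1, -1, -1, -1], force=90)

```text
t: 7.05
position: [0.4865, 0.0874, 0.0802]
ee_rot: [1.0, 0.018, 0.001, -0.001]
wrist_force: [0.6, -0.2, 2.8]
finger_gap: 0.259
```

```bash
python3 m.py w7.png; python3 -c "
from h import *
c=snap('side');cv2.imwrite('pics/s7.png',cv2.resize(c['color'][160:310,180:340,::-1],None,fx=3.6,fy=3.6))"
```

```text
[0.48654934 0.08740222 0.08018617] [ 9.99833245e-01  1.82138741e-02  6.32887575e-04 -1.15639321e-03] [ 0.56833318 -0.23746446  2.83520669] 0.2585442709949852
xaxis [0.9993 0.0364 0.0013] yaw 2.087187698038799 z [ 0.0012  0.0023 -1.    ]
ring expected [0.57050578 0.09048487 0.07029605]
ring (array([0.5702949 , 0.09021338]), 10765, np.float64(0.002046414360372429))
nose top [0.5784 0.0904 0.0882] [0.5737 0.0856 0.0841] [0.5835 0.0952 0.0911] 778
```

View pics/w7.png

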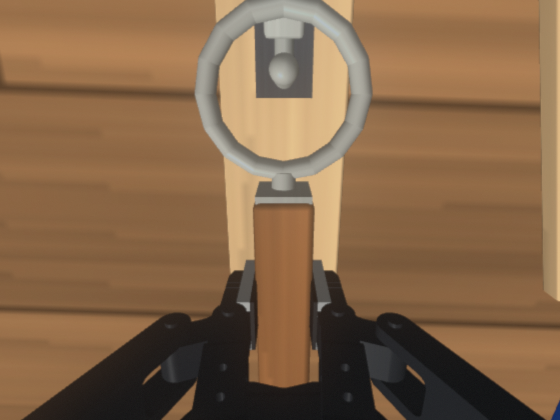

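View pics/s7.png

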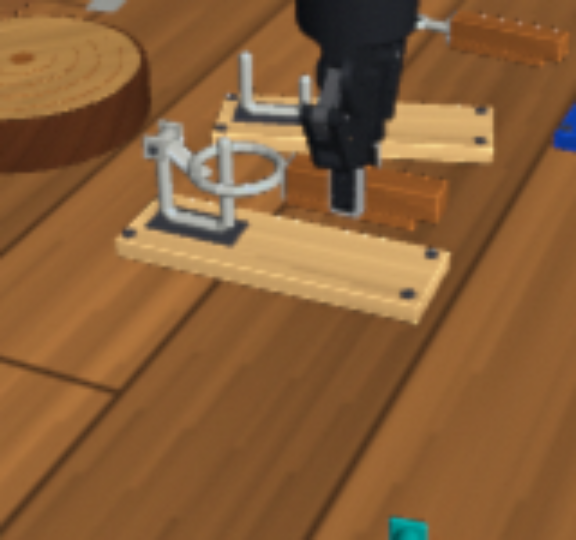

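Ring is round the nose and pressing the gate down (side view). Continue down.

Call:
send_rows(xyz=[[0, 0, 6], [0, 0, 12], [0, 0, 18], [0, 0, 24], [0, 0, 30]], rotation=[[0, 0, 0], [0, 0, 0], [0, 0, 0], [0, 0, 0], [0, 0, 0]], grip=[-1, -1, -1, -1, -1])

```text
t: 7.7
position: [0.4852, 0.0875, 0.0493]
ee_rot: [1.0, 0.018, -0.001, -0.001]
wrist_force: [0.2, 0.5, -0.7]
finger_gap: 0.262
```

```bash
python3 m.py w8.png; python3 -c "
from h import *
c=snap('side');cv2.imwrite('pics/s8.png',cv2.resize(c['color'][160:310,180:340,::-1],None,fx=3.6,fy=3.6))"
```

```text
[0.48521573 0.0875064  0.04926041] [ 0.99983229  0.01821099 -0.00146916 -0.00126119] [ 0.16792415  0.48361963 -0.71591935] 0.2623647203269011
xaxis [ 0.9993  0.0364 -0.0029] yaw 2.0871584948228357 z [-0.003   0.0025 -1.    ]
ring expected [0.56912981 0.09059033 0.03901757]
ring (array([0.56949701, 0.09033651]), 9480, np.float64(0.002085612040664478))
nose top [0.5783 0.0904 0.0882] [0.5736 0.0854 0.0836] [0.5834 0.0953 0.0912] 1513
```

View pics/s8.png

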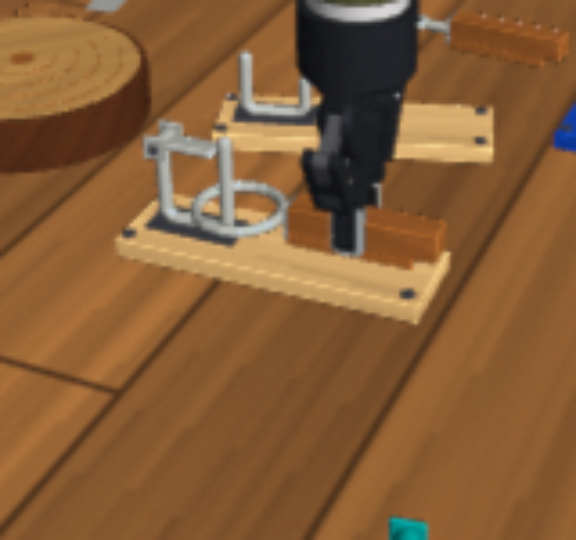

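Call:
send_rows(xyz=[[0, 0, 4], [0, 0, 7], [0, 0, 9], [0, 0, 9]], rotation=[[0, 0, 0], [0, 0, 0], [0, 0, 0], [0, 0, 0]], grip=[-1, -1, -1, -1], force=40)

```text
t: 8.25
position: [0.4851, 0.0876, 0.0403]
ee_rot: [1.0, 0.018, -0.002, -0.001]
wrist_force: [0.6, -0.1, -1.0]
finger_gap: 0.263
```

Call:
send_rows(xyz=[[0, 0, 1], [0, 0, 2]], rotation=[[0, 0, 0], [0, 0, 0]], grip=[-1, -1])

```text
t: 8.45
position: [0.4852, 0.0875, 0.0398]
ee_rot: [1.0, 0.018, -0.001, -0.001]
wrist_force: [-10.0, -0.1, 30.3]
finger_gap: 0.264
```

Call:
send_rows(xyz=[[0, 0, -0.5], [0, 0, -0.5], [0, 0, -0.5], [0, 0, -0.5], [0, 0, -0.5]], rotation=[[0, 0, 0], [0, 0, 0], [0, 0, 0], [0, 0, 0], [0, 0, 0]], grip=[-1, 0, 0.3, 0.3, 0.3])

```text
t: 8.95
position: [0.4852, 0.0875, 0.0401]
ee_rot: [1.0, 0.018, -0.001, -0.001]
wrist_force: [0.5, -0.5, -0.2]
finger_gap: 0.651
```

```bash
python3 m.py w9.png
```

```text
[0.48519793 0.08753286 0.04013327] [ 0.99982996  0.01835521 -0.00133994 -0.00115601] [ 0.51488016 -0.46291194 -0.21526942] 0.6510670103832168
xaxis [ 0.9993  0.0367 -0.0026] yaw 2.10365193772591 z [-0.0027  0.0023 -1.    ]
ring expected [0.56911381 0.09063889 0.02991183]
ring (array([0.56957998, 0.09047706]), 9408, np.float64(0.0020928333145761747))
nose top [0.5782 0.0904 0.0882] [0.5736 0.0856 0.0838] [0.5836 0.0954 0.0916] 1917
```

View pics/w9.png

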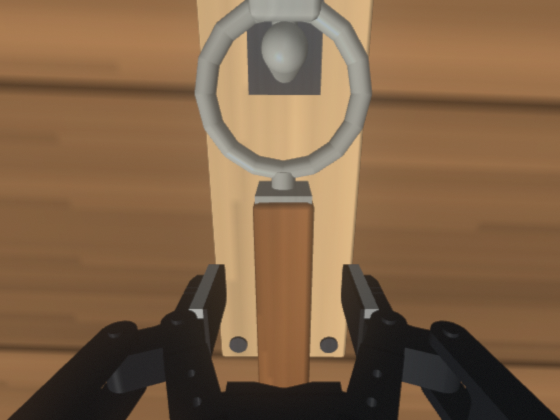

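Fingers clear, nose at (50,283) inside the ring, gate over it. Retreat straight up.

Call:
send_rows(xyz=[[0, 0, -15], [0, 0, -50], [0, 0, -95], [0, 0, -130], [0, 0, -150]], rotation=[[0, 0, 0], [0, 0, 0], [0, 0, 0], [0, 0, 0], [0, 0, 0]], grip=[0.3, 0.3, 0.3, 0.3, 0.3])

```text
t: 9.55
position: [0.4861, 0.0872, 0.193]
ee_rot: [1.0, 0.018, 0.001, -0.001]
wrist_force: [0.4, -0.3, 0.1]
finger_gap: 0.649
```

Call:
send_rows(xyz=[[0, 0, 0], [0, 0, 0], [0, 0, 0]], rotation=[[0, 0, 0], [0, 0, 0], [0, 0, 0]], grip=[0.3, 0.3, 0.3])

```text
t: 9.85
position: [0.4856, 0.0872, 0.1917]
ee_rot: [1.0, 0.018, -0.001, -0.001]
wrist_force: [0.4, 0.0, -1.0]
finger_gap: 0.652
```

Run:
```python
from h import *
c=snap('wrist','w10.png');W=cloud(c)
P=W[trace('wrist','push_block')[0]['pixels']];P=P[~np.isnan(P[:,0])]
print('ring',ringfit(P,.022,.040,(.5695,.0905)))
w=P[(P[:,2]>.038)&(P[:,2]<.052)];A=np.c_[w[:,:2],np.ones(len(w))];print('wood slope',np.linalg.lstsq(A,w[:,2],rcond=None)[0][:2],np.median(w[:,2]))
V=W.reshape(-1,3)
g=V[(V[:,2]>.06)&(V[:,2]<.1)&(V[:,0]>.588)&(V[:,0]<.612)&(abs(V[:,1]-.092)<.006)];print('gate z',np.percentile(g[:,2],[5,50,95]),len(g))
c=snap('side');cv2.imwrite('pics/s10.png',cv2.resize(c['color'][160:310,180:340,::-1],None,fx=3.6,fy=3.6))
```

```text
ring (array([0.56985084, 0.09019651]), 2085, np.float64(0.0020351314831847864))
wood slope [-0.00286411 -0.00231121] 0.04346601108942674
gate z [0.07956222 0.0807716  0.08194228] 788
```

View pics/s10.png

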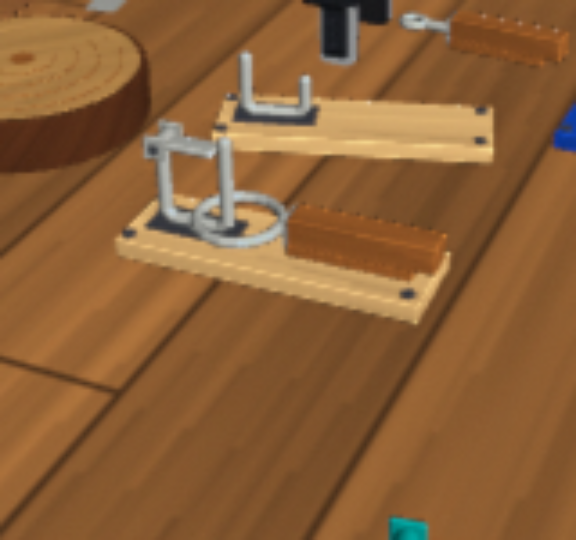

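The block lies flat on the board with the ring round the nose, the gate is level and shut above it, and the gripper is clear. The spare block has not moved.

```bash
python3 -c "
from cell import *
print(job_done())"
```

```text
the job is handed in; nothing more can be done
None
```

The push block with the large ring is clipped onto the gated plywood snap hook, and the job was handed in about 10 s into the 35 s limit. I lowered the ring over the nose; the side view showed the gate pressed down, then snapped shut above the ring.

**Last checks, all within limits:**
- **Ring position:** the ring's centre is about 9 mm behind the nose and within 1 mm sideways.
- **Block:** the top of the wood is at about 43 mm, which puts the underside near 14 mm. It lies level to within 0.3°.
- **Gate:** the bar reads level at about 81 mm, so it is shut.
- **Robot:** the gripper is about 150 mm clear above the block.
- **Spare block:** I never went near it, and it sits in the same place in the side view. I did not measure its position again.

**Force while seating:** when I pressed the block onto the board, the wrist force briefly read about 30 N through the held block. I backed off before letting go.

I did not read the gate's joint angle or the contact force during the press. For that intermediate step I relied on the picture and a wrist force of about 3 N.

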